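# Clamp the transformer in the quick-clamp fixture

### The arm

A 6-joint arm with a two-finger parallel gripper is mounted at the origin on a cart in front of the work surface, level with it; the furniture and walls round the work are solid. World frame = base frame: x ahead of the robot, y to its left, z up, the work surface at z = 0. Lengths are in mm, angles in rad, forces in N, time in s.
With the tool pointing down it reaches from about 275 to 750 mm from the base axis. Payload 10.2 kg.
Tool frame: the origin (TCP) lies at the very end of the fingers, on their centre line; the grasp point (between the pads) lies 19 mm behind it; z points along the fingers, y is the line along which they close (so a half turn about z gives the same grasp; the last joint's range is limited). The gripper opens to 85 mm and grips with 20 to 120 N. Pads are 22 mm wide; open, the fingers measure 114 mm over their backs; the gripper's body (76 mm by 85 mm) begins 54 mm behind the grasp point. The pads swing forward as they close: fully open they stand 13 mm farther back than shut.
Start: joints at [-0.223, 0.313, 1.498, -0, 1.331, -0.223], TCP at [525.006, -0.013, 231.294] pointing down, gripper open.
Joint ranges: [-2.94, 2.94], [-0.97, 2.17], [0.19, 2.56], [-1.23, 4.37], [0.02, 3.11], [-2.88, 2.88]. Speed limits (rad/s): [2.39, 2.39, 3.01, 3.14, 3.14, 3.14].

### API

Orientations are given as a unit quaternion [w, x, y, z].
In Python, from rig import ctrl gives the robot as it stands.
- The arm moves only by the shell command python3 -m pendant 'ROWS' [FORCE]. ROWS is JSON, a list that holds one entry, the list of rows, each a list of 5 numbers: the shift along the tool's x, y, z normalised to -1 to 1, where 1 is 200 mm, then the turn about the tool's z normalised to -1 to 1, where 1 is pi rad, then the opening, from 0 (shut) to 1 (fully open). In form: [[[dx, dy, dz, spin, hand], ...]]. A call has 1 to 12 rows; each row is the pose to reach, as a shift and turn from the pose commanded when the call began, along the tool's axes at that moment, turning the shorter way round; what a row does not reach only later rows make up. A row lasts 1/10 s, in which the tool goes at most 50 mm and 8.59 degrees, less where a joint would pass 70% of its speed; a pose out of reach is approached as far as the arm can. A call with a number of a shift or a turn outside -1 to 1 is refused whole. A call with a gripper value outside its range is refused whole. The fingers move at their own pace and stop on an object; FORCE is the grip in N (left out, the last holds). Time passes only in rows, so rows that repeat a pose let the fingers close. It gives the time, the measured TCP pose, the force, the opening and the grip force at its end, in the units of the state.
- ctrl.sense(): the state, without advancing time (a new reading comes with each control period).
- ctrl.capture(name): name is "scene" or "side" or "wrist"; returns (picture, depth): 384x512x3 uint8, blue, green, red; 384x512 float32, mm along the optical axis (not along the pixel's ray), 0 where there is no reading.
- ctrl.get_calibration(name): a dict with "K" (3x3 intrinsics, pixels), "origin" and "rotation" of the camera in the world. Camera axes: x right, y down, z forward; pixel columns grow to the right and rows downward; lengths in mm; the calibration is good to about 2 mm. A picture is of the moment at which its call begins: read the wrist's pose just before it. get_calibration takes no time and is no camera call; for the wrist camera it gives the pose at the moment of the call.
- ctrl.finish_job(): hands the job in; it is judged then, once.
The state is a dict: "time_s": time; "joints": joint angles; "dq": joint speeds; "tau": joint torques, N m; "eef_pos": TCP position; "ee_rot": TCP orientation; "force": force on the tool from outside, world axes, zero at the start; "wrist_torque": the same for the moment, N m; "grip_width": opening from 0.0 (shut) to 1.0 (fully open); "grip_force": force on a finger pad.
Only numpy, scipy, OpenCV 4.12 (cv2) and the standard library are available. Lean on these libraries where they do the work, as an engineer would, in place of code of your own. Each camera call takes 0.05 s, during which the arm holds its last target. There are 200 camera calls.

### The job

Just pushing with the fingertips or the backs of the fingers (nothing needs to be gripped), swing the fixture's clamp strap over the transformer until it rests against its stop, then push the cam lever fully down so that the rubber pad holds the transformer tight. Do not start on the lever before the strap is home, and do not lift the transformer out of its nest or disturb the three loose parts round the fixture.

Things in the scene. Friction and masses are not known exactly. Their poses are not given: they have to be found in the camera images.
- fixture: Fixed clamp fixture: aluminium plate 120 x 195 x 12 mm with nest and pivot post. Origin: on the strap's vertical pivot axis, at worktop height; plate x +-60, y -155 to +40 mm. Nest with the transformer at x 0, y -85 mm, its walls 26 mm high. Stop pillar (12 mm thick, 70 mm high) at x -18.5, y -127 mm. z up; the closed strap points along -y.
- strap (a joint): Clamp strap, flat steel bar 22 mm wide turning level about the fixture's z axis, 140 mm long from it, underside 62, top 70 mm above the worktop. 0 rad: closed, along the fixture's -y over the transformer, at the stop pillar. Opens with growing value towards fixture +x (pi/2: along +x), to 1.6; starts 0.8 to 1.5. Stays where left; friction 0.12 N m.
- strap_pin (a point): Centre of the top of the upright finger pin (14 mm diameter, 70 to 100 mm above the worktop) near the strap's free end, 130 mm from the pivot axis. Push it from the side away from the closed position. Axes are the strap's: the strap runs along its own -y.
- cam_lever (a joint): Cam lever on the strap at its pivot. 0 rad: raised 75 degrees above level, leaning away from the strap's free end. Grows as it is pushed outward and down in the strap's vertical plane, to 1.309: level, pointing opposite to the strap. Starts 0 to 0.2, stays where left; friction 0.25 N m. Through a rocker it drives the pad down 5 mm per rad.
- lever_pivot (a point): Axis of the cam lever, in the middle of its width: on the strap's vertical pivot axis, 84 mm above the worktop.
- lever_tip (a point): Middle of the outer end of the lever handle, 95 mm from lever_pivot; the handle's black grip is 18 mm wide, 10 mm thick and covers the last 55 mm.
- pad: Round rubber pad, 24 mm diameter, sprung, under the strap 85 mm from the pivot axis. Origin at its underside, 53 to 54 mm above the worktop while the lever is raised; its plunger passes through the strap and rises to 92 mm (20 mm thick guide to 80 mm).
- transformer_center (a point): Centre of the loose yellow-taped transformer (35 x 81 x 38 mm) that lies in the nest, its length along the fixture's x, its top 50 mm above the worktop; 0.26 kg.
- spare_transformer: Bystander: smaller loose transformer, 31 x 43 x 29 mm; origin at its underside.
- bobbin: Bystander: loose empty bobbin, 22 x 27 x 32 mm; origin at its underside.
- toroid: Bystander: loose toroidal inductor lying flat, 40 x 46 x 12 mm; origin at its underside.
Things that resemble listed ones, but are neither listed nor needed, are in the scene too. Of the things shaped like the fixture, the aluminium one is meant.

How it is judged (in metres and radians):
On the way, in this order (a step that is already met when the one before it is completed fails the run):
1. the strap is swung home over the transformer with the lever still raised (value of joint strap below 0.1 rad and value of joint cam_lever below 0.5 rad), for 0.2 s.
2. the cam lever is pushed down (value of joint strap below 0.1 rad and value of joint cam_lever above 1.15 rad), for 0.2 s.
At the end, for the whole second after the job is handed in: The strap is within 0.10 rad of its stop, the cam lever is at 1.15 rad or more (of 1.309), the pad presses on the transformer with over 3 N, the transformer lies at rest within 12 mm of where it was, and the three bystanders are within 20 mm of where they were (all of step 2 and contact force between pad and transformer above 3 N and distance of transformer_center from where it was at the start of the episode below 0.012 m and linear speed of transformer below 0.02 m/s and distance of each of spare_transformer, bobbin, toroid from where it was at the start of the episode below 0.02 m); the robot touches nothing.
It fails at once if the lever is pushed down while the strap is not home (value of joint cam_lever above 0.4 rad and value of joint strap above 0.15 rad).
It fails at once if the transformer is lifted or pushed out of its nest (distance of transformer_center from where it was at the start of the episode above 0.015 m).
It fails at once if the spare transformer is disturbed (distance of spare_transformer from where it was at the start of the episode above 0.02 m).
It fails at once if the empty bobbin is disturbed (distance of bobbin from where it was at the start of the episode above 0.02 m).
It fails at once if the toroid is disturbed (distance of toroid from where it was at the start of the episode above 0.02 m).
It also fails if it takes over 48 s, if anything falls off the work surface, if the arm or the gripper's body presses on something with over 40 N, if the wrist force passes 120 N, or if a joint passes its speed limit or range.

## Working session

There is one attempt and no reset: what is moved stays moved. The work goes in short steps, Python scripts to look and compute and a shell command to move; the robot and the scene stay as the last step left them, time stands still between calls to the robot, and variables do not carry over. Pictures are saved under pics/ and viewed, at most 10 in all, crops included, and the job is handed in when it is done.

```bash
mkdir -p pics
cat > h.py <<'E'
import numpy as np,cv2
from rig import ctrl
def grab(n):
    c=ctrl.get_calibration(n); im,d=ctrl.capture(n)
    np.savez(f'{n}.npz',im=im,d=d,K=c['K'],o=c['origin'],R=c['rotation']); return im
def cloud(n):
    z=np.load(f'{n}.npz'); d=z['d']; v,u=np.mgrid[:d.shape[0],:d.shape[1]]
    K=z['K']; p=np.stack([(u-K[0,2])/K[0,0]*d,(v-K[1,2])/K[1,1]*d,d],-1)
    P=p@np.array(z['R']).T+np.array(z['o']); P[d==0]=np.nan
    return P,z['im']
E
python3 - <<'E'
from h import *
a=grab('scene');b=grab('side')
cv2.imwrite('pics/a.png',cv2.resize(a,(800,600)));cv2.imwrite('pics/b.png',cv2.resize(b,(800,600)))
s=ctrl.sense();print(s['eef_pos'],s['ee_rot'],s['time_s'])
E
```

```text
[5.24765692e+02 4.13250940e-02 2.30786435e+02] [-4.89468168e-04  7.07109083e-01  7.07104242e-01 -3.08695521e-04] 0.1
```

View pics/a.png

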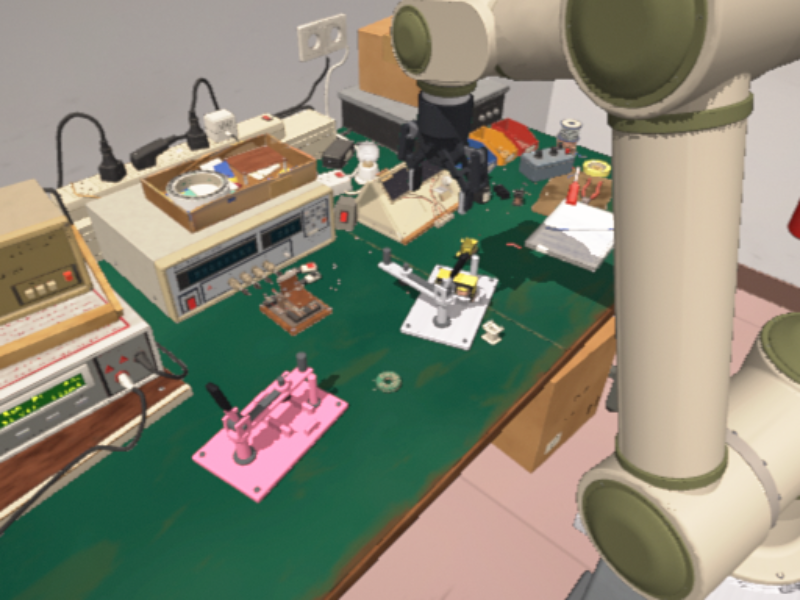

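View pics/b.png

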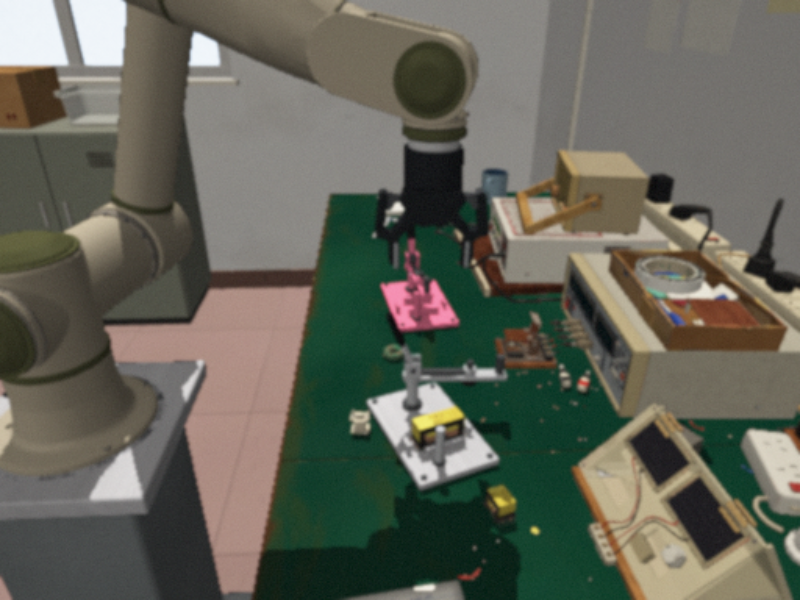

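Two fixture-shaped things: pink (scene 270,430; side 420,300) and aluminium grey-white (scene 450,300; side 430,430). The grey one, with the yellow-taped transformer in its nest, fits the description. The spare transformer is at side (500,503), the bobbin at side (360,423) and the toroid at side (393,352). I'll confirm with a crop and measure.

Run:
```python
from h import *
w=grab('wrist')
Ps,Is=cloud('scene');Pd,Id=cloud('side');Pw,Iw=cloud('wrist')
c=np.hstack([cv2.resize(Id[210:330,220:350],(433,400)),cv2.resize(Is[140:235,230:345],(367,400))])
cv2.imwrite('pics/c.png',c)
# top-down map 2px/mm... x 300..800,y -350..250
M=np.zeros((600,800,3),np.uint8);H=np.full((600,800),-99.)
for P,I in((Ps,Is),(Pd,Id),(Pw,Iw)):
    p=P.reshape(-1,3);i=I.reshape(-1,3);ok=np.isfinite(p[:,0])&(p[:,2]<170)&(p[:,2]>-20);p=p[ok];i=i[ok]
    u=np.round((300-p[:,1])*1.333).astype(int);v=np.round((750-p[:,0])*1.333).astype(int)
    for a,b,z,cc in zip(u,v,p[:,2],i):
        if 0<=a<799 and 0<=b<599 and z>H[b,a]: H[b:b+2,a:a+2]=z;M[b:b+2,a:a+2]=cc
cv2.imwrite('pics/top.png',M);cv2.imwrite('pics/w.png',Iw)
for n,(P,I) in dict(sc=(Ps,Is),si=(Pd,Id),w=(Pw,Iw)).items():
    g=I.max(-1).astype(int)-I.min(-1)
    for lo,hi in((8,16),(64,74)):
        m=(P[...,2]>lo)&(P[...,2]<hi)&(g<30)&(I.mean(-1)>90)&(np.abs(P[...,0]-480)<200)&(np.abs(P[...,1])<250)
        nl,l,st,ce=cv2.connectedComponentsWithStats(m.astype(np.uint8))
        for k in range(1,nl):
            if st[k,4]>60:
                q=P[l==k][:,:2].astype(np.float32);print(n,lo,st[k],q.mean(0),cv2.minAreaRect(q))
```

```text
Traceback (most recent call last):
  File "h.py", line 9, in cloud
    P=p@np.array(z['R']).T+np.array(z['o']); P[d==0]=np.nan
      ~^~~~~~~~~~~~~~~~~~~
ValueError: matmul: Input operand 1 has a mismatch in its core dimension 0, with gufunc signature (n?,k),(k,m?)->(n?,m?) (size 4 is different from 3)
```

Rotation is a quaternion.

```bash
sed -i "s/np.array(z\['R'\]).T/Rot.from_quat(z['R'],scalar_first=True).as_matrix().T/; 1a from scipy.spatial.transform import Rotation as Rot" h.py
cat > m.py <<'E'
from h import *
Ps,Is=cloud('scene');Pd,Id=cloud('side');Pw,Iw=cloud('wrist')
c=np.hstack([cv2.resize(Id[210:330,220:350],(433,400)),cv2.resize(Is[140:235,230:345],(367,400))])
cv2.imwrite('pics/c.png',c)
M=np.zeros((600,800,3),np.uint8);H=np.full((600,800),-99.)
for P,I in((Ps,Is),(Pd,Id),(Pw,Iw)):
    p=P.reshape(-1,3);i=I.reshape(-1,3);ok=np.isfinite(p[:,0])&(p[:,2]<170)&(p[:,2]>-20);p=p[ok];i=i[ok]
    u=np.round((300-p[:,1])*1.333).astype(int);v=np.round((750-p[:,0])*1.333).astype(int)
    for a,b,z,cc in zip(u,v,p[:,2],i):
        if 0<=a<799 and 0<=b<599 and z>H[b,a]: H[b:b+2,a:a+2]=z;M[b:b+2,a:a+2]=cc
cv2.imwrite('pics/top.png',M);cv2.imwrite('pics/w.png',Iw)
for n,(P,I) in dict(sc=(Ps,Is),si=(Pd,Id),w=(Pw,Iw)).items():
    g=I.max(-1).astype(int)-I.min(-1)
    for lo,hi in((8,16),(64,74)):
        m=(P[...,2]>lo)&(P[...,2]<hi)&(g<30)&(I.mean(-1)>90)&(np.abs(P[...,0]-480)<200)&(np.abs(P[...,1])<250)
        nl,l,st,ce=cv2.connectedComponentsWithStats(m.astype(np.uint8))
        for k in range(1,nl):
            if st[k,4]>60:
                q=P[l==k][:,:2].astype(np.float32);print(n,lo,st[k],q.mean(0),cv2.minAreaRect(q))
E
python3 m.py
```

```text
sc 8 [ 256  176   62   47 1189] [501.85934  -24.001589] ((523.6026611328125, -53.41015625), (120.37793731689453, 197.7858428955078), 20.82599449157715)
sc 64 [242 168  48  27 222] [566.40015     4.7817054] ((565.6470947265625, 1.2254257202148438), (26.94379425048828, 154.4429473876953), 88.71820831298828)
si 8 [ 235  245   84   68 1986] [520.39014  -73.453026] ((523.6091918945312, -56.60997009277344), (121.21615600585938, 195.8403778076172), 20.92169189453125)
si 64 [258 236  66  10 286] [573.1322   -10.789832] ((565.9859619140625, -5.389154434204102), (151.9150390625, 24.796045303344727), 0.019352536648511887)
w 8 [ 167   95  123   83 4688] [501.9311    14.679068] ((500.8172607421875, 6.100849151611328), (120.17488861083984, 64.2917709350586), 20.18216323852539)
w 8 [ 196  175  128  104 5509] [538.68665  -89.118385] ((536.4466552734375, -88.82124328613281), (120.38367462158203, 123.94461059570312), 20.71451759338379)
w 64 [ 215  147  163   30 1607] [586.1053      1.5623956] ((567.72412109375, -1.3906373977661133), (22.9533634185791, 151.14224243164062), 87.1974868774414)
w 64 [240 170  73   6 224] [548.12213   -11.6228695] ((549.3123779296875, -11.446464538574219), (5.0107831954956055, 68.19280242919922), 88.40745544433594)
w 64 [251 271  11  12 108] [ 531.1216  -125.37889] ((530.8402099609375, -126.0041732788086), (10.956828117370605, 10.631062507629395), 88.74675750732422)
```

View pics/c.png

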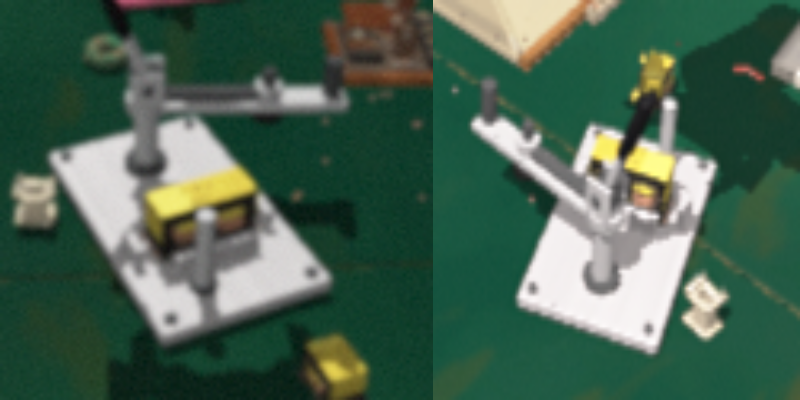

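View pics/top.png

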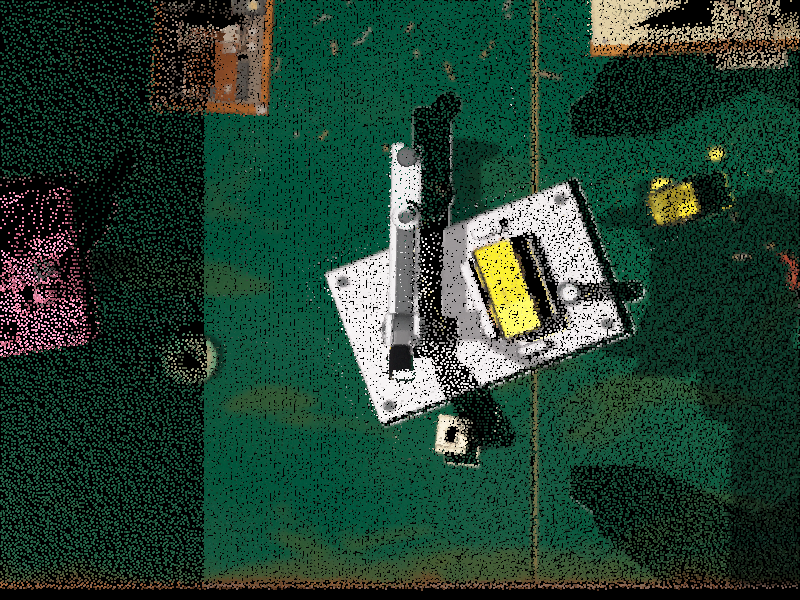

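View pics/w.png

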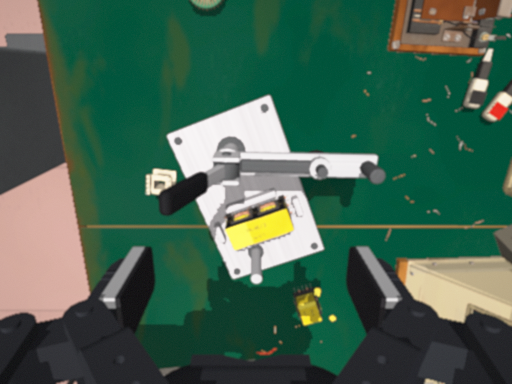

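The crop confirms the aluminium fixture with its strap open. Pivot ≈ (503,-1), yaw ≈ 20.8°, strap ≈ 1.18 rad, pin ≈ (633,-4). Next I shut the fingers and drop in on the opening side (+y) of the pin.

```bash
python3 -m pendant '[[[0.19,0.54,0,0,0],[0.19,0.54,0,0,0],[0.19,0.54,0,0,0],[0.19,0.54,0,0,0],[0.19,0.54,0.2,0,0],[0.19,0.54,0.4,0,0],[0.19,0.54,0.6,0,0],[0.19,0.54,0.7,0,0],[0.19,0.54,0.75,0,0],[0.19,0.54,0.75,0,0],[0.19,0.54,0.75,0,0]]]'
python3 - <<'E'
from h import *
grab('side');grab('wrist');Pw,Iw=cloud('wrist');P,I=cloud('side')
cv2.imwrite('pics/d.png',np.hstack([cv2.resize(I[170:330,200:370],(400,376)),cv2.resize(Iw,(400,376))]))
c=np.array([503.2,-1.2]);s=ctrl.sense();p0=np.array([s['eef_pos'][0],s['eef_pos'][1]])
print(p0)
# block centre: offset h behind pin, strap angle from closed th; shifts relative to now (tool x=world y, y=world x)
for h in (18,):
  for th in (1.18,1.1,.96,.82,.68,.54,.4,.26,.12,.04,0):
    a=np.radians(-69.2)+th;r=np.array([np.cos(a),np.sin(a)]);t=np.array([-r[1],r[0]])
    q=c+130*r+h*t-p0;print(th,np.round([q[1]/200,q[0]/200,-a/np.pi],3))
E
```

```text
time_s: 1.25
eef_pos: [633.5, 37.8, 82.8]
ee_rot: [0.001, 0.707, 0.707, 0.001]
force: [0.2, -0.1, 0.9]
grip_width: 0.0
grip_force: 0.0
[633.66055101  37.86332252]
1.18 [-0.123 -0.     0.009]
1.1 [-0.176  0.004  0.034]
0.96 [-0.267 -0.     0.079]
0.82 [-0.358 -0.017  0.123]
0.68 [-0.445 -0.045  0.168]
0.54 [-0.527 -0.086  0.213]
0.4 [-0.603 -0.138  0.257]
0.26 [-0.671 -0.2    0.302]
0.12 [-0.729 -0.271  0.346]
0.04 [-0.758 -0.315  0.372]
0 [-0.771 -0.337  0.384]
```

View pics/d.png

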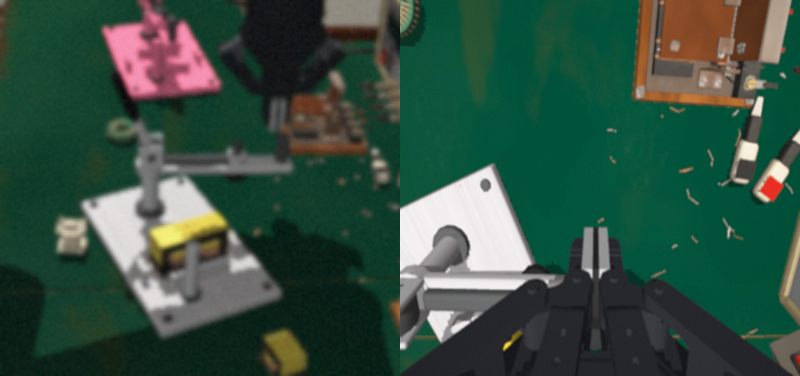

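The shut fingers stand just behind the pin (side crop 282,110) and the strap is still open. Swinging it home.

```bash
python3 -m pendant '[[[-0.06,0,0,0.01,0],[-0.12,0,0,0.02,0],[-0.18,0,0,0.035,0],[-0.225,0,0,0.058,0],[-0.27,0,0,0.08,0],[-0.315,-0.01,0,0.1,0],[-0.36,-0.02,0,0.123,0],[-0.4,-0.03,0,0.145,0],[-0.445,-0.045,0,0.168,0],[-0.485,-0.065,0,0.19,0],[-0.525,-0.085,0,0.213,0],[-0.525,-0.085,0,0.213,0]]]'
python3 - <<'E'
from h import *
s=ctrl.sense();p0=s['eef_pos'][:2];c=np.array([503.2,-1.2])
T=Rot.from_quat(s['ee_rot'],scalar_first=True).as_matrix();print(np.round(T,3).tolist())
a0=np.arctan2(T[1,1],T[0,1])  # tool y in world
for th in (.54,.4,.26,.12,.06,.03,0):
    a=np.radians(-69.2)+th;r=np.array([np.cos(a),np.sin(a)]);t=np.array([-r[1],r[0]])
    q=c+130*r+18*t-p0;print(th,np.round([q@T[:2,0]/200,q@T[:2,1]/200,(a0-a)/np.pi],3))
E
```

```text
time_s: 2.55
eef_pos: [615.6, -68.8, 81.4]
ee_rot: [0.0, 0.901, 0.434, -0.0]
force: [0.5, -0.5, 0.7]
grip_width: 0.002
grip_force: 0.0
[[0.624, 0.782, -0.0], [0.782, -0.624, -0.0], [-0.0, -0.0, -1.0]]
0.54 [ 0.007 -0.001 -0.002]
0.4 [-0.084  0.006  0.043]
0.26 [-0.176 -0.     0.087]
0.12 [-0.266 -0.019  0.132]
0.06 [-0.303 -0.031  0.151]
0.03 [-0.322 -0.038  0.161]
0 [-0.34  -0.045  0.17 ]
```

```bash
python3 -m pendant '[[[-0.045,0.003,0,0.022,0],[-0.085,0.005,0,0.043,0],[-0.13,0.003,0,0.065,0],[-0.175,0,0,0.087,0],[-0.22,-0.01,0,0.11,0],[-0.265,-0.02,0,0.132,0],[-0.29,-0.027,0,0.145,0],[-0.305,-0.032,0,0.153,0],[-0.32,-0.038,0,0.16,0],[-0.325,-0.038,0,0.16,0],[-0.325,-0.038,0,0.16,0]]]'
cat > st.py <<'E'
from h import *
grab('side');grab('scene');P,I=cloud('side');Q,J=cloud('scene')
c=np.array([503.2,-1.2])
A=np.vstack([P.reshape(-1,3),Q.reshape(-1,3)]);g=np.vstack([I.reshape(-1,3),J.reshape(-1,3)]).astype(int)
m=np.isfinite(A[:,0]);A=A[m];g=g[m];d=A[:,:2]-c;r=np.hypot(*d.T);th=np.degrees(np.arctan2(d[:,1],d[:,0]))
k=(r>30)&(r<120)&(A[:,2]>66)&(A[:,2]<74)&(g.min(1)>90)&(np.abs(th+60)<60);print('strap theta',np.radians(np.median(th[k])+69.2),k.sum())
k=(r<105)&(A[:,2]>98)&(A[:,2]<200)&(g.max(1)<90)&(d@[-.355,.935]>5)
if k.sum():
    o=d[k]@np.array([-.355,.935]);e=np.arctan2(A[k,2]-84,o);print('lever elev',np.median(e),'joint',1.309-np.median(e),k.sum(),A[k].max(0),A[k].min(0))
s=ctrl.sense();print(s['eef_pos'],s['force'],s['time_s'])
import sys
cv2.imwrite(f'pics/{sys.argv[1]}.png',np.hstack([cv2.resize(I[170:330,200:370],(400,376)),cv2.resize(J[130:250,230:358],(400,376))]))
E
python3 st.py e
```

```text
time_s: 3.65
eef_pos: [569.7, -113.3, 81.3]
ee_rot: [-0.0, 0.98, 0.199, -0.0]
force: [-0.6, -0.9, 1.2]
grip_width: 0.001
grip_force: 0.0
strap theta -0.057678717187624504 225
lever elev 1.2449128304773263 joint 0.06408716952267368 249 [504.79490668  39.64898416 173.65379857] [481.59968079   6.20838653 106.44411347]
[ 569.6758384  -113.18041464   81.18353818] [-0.19817648  0.74207511  0.15291106] 3.75
```

View pics/e.png

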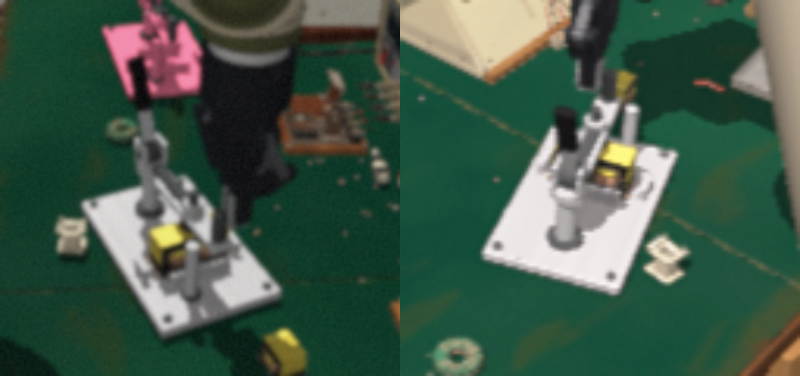

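The strap lies over the transformer. A small extra push should let me feel the stop.

```bash
for i in 1; do python3 -m pendant '[[[-0.01,0,0,0,0],[-0.015,0,0,0,0],[-0.02,0,0,0,0],[-0.02,0,0,0,0]]]'; done
```

```text
time_s: 4.15
eef_pos: [565.9, -114.9, 81.3]
ee_rot: [-0.0, 0.98, 0.198, -0.0]
force: [0.4, -0.1, -0.5]
grip_width: -0.001
grip_force: 0.0
```

```bash
python3 -m pendant '[[[-0.01,0,0,0,0],[-0.015,0,0,0,0],[-0.02,0,0,0,0],[-0.02,0,0,0,0]]]'
```

```text
time_s: 4.55
eef_pos: [564.7, -115.4, 81.5]
ee_rot: [0.0, 0.98, 0.198, 0.003]
force: [15.2, 7.5, -7.4]
grip_width: 0.001
grip_force: 8.6
```

The strap is against its stop (17 N reaction). Back off, rise, and compute the lever path.

```bash
python3 -m pendant '[[[0.05,0,0,0,0],[0.1,0,0,0,0],[0.1,0,-0.2,0,0],[0.1,0,-0.4,0,0],[0.1,0,-0.4,0,0],[0.1,0,-0.4,0,0]]]'
cat > lv.py <<'E'
from h import *
s=ctrl.sense();p0=np.array(s['eef_pos']);c=np.array([503.2,-1.2,84]);u=np.array([-.355,.935,0])
T=Rot.from_quat(s['ee_rot'],scalar_first=True).as_matrix();print(p0,s['force'])
print('spin to align y with -u',(np.arctan2(T[1,1],T[0,1])-np.arctan2(-.935,.355))/np.pi)
f=lambda U,Z:np.round(T.T@(c+u*U+[0,0,Z]-p0)/200,3)
print('pre',f(-22,110),f(-22,68))
for j in (.06,.2,.4,.6,.8,1.,1.15,1.25,1.309,1.36):
    e=1.309-j;print(j,f(70*np.cos(e)-5*np.sin(e)-14.5,70*np.sin(e)+5*np.cos(e)))
print('up',f(30,160))
E
python3 lv.py; python3 st.py f
```

```text
time_s: 5.15
eef_pos: [581.1, -108.6, 161.7]
ee_rot: [0.0, 0.98, 0.198, 0.0]
force: [-1.2, -0.6, 0.0]
grip_width: 0.002
grip_force: 0.0
[ 581.053229   -108.61102647  161.69191325] [-1.21286101 -0.57588596  0.04537521]
spin to align y with -u 0.01153962953521375
pre [-0.154 -0.536 -0.162] [-0.154 -0.536  0.048]
0.06 [-0.149 -0.661  0.048]
0.2 [-0.148 -0.707  0.063]
0.4 [-0.146 -0.769  0.096]
0.6 [-0.144 -0.823  0.141]
0.8 [-0.142 -0.867  0.195]
1.0 [-0.141 -0.9    0.257]
1.15 [-0.14  -0.915  0.308]
1.25 [-0.14  -0.922  0.342]
1.309 [-0.14  -0.924  0.363]
1.36 [-0.14  -0.925  0.381]
up [-0.144 -0.796 -0.412]
strap theta -0.0958816216962271 214
lever elev 1.2430238730571714 joint 0.0659761269428285 254 [504.81579626  38.08009546 173.35412531] [482.4097587    5.39590292 109.9323121 ]
[ 580.32034883 -108.38705601  160.04764679] [ 0.45408941  0.1913383  -0.46637957] 5.25
```

View pics/f.png

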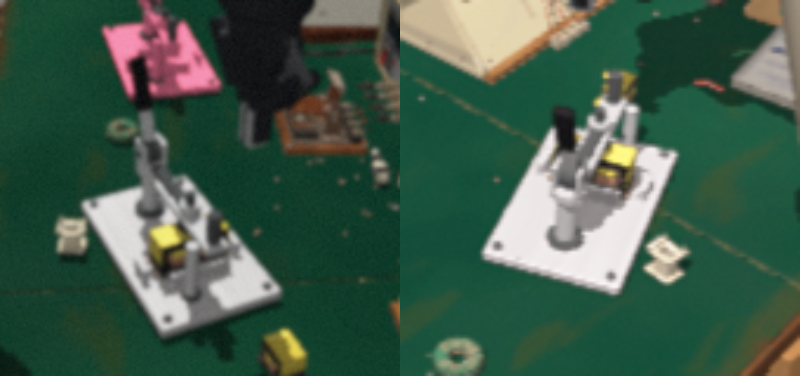

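The strap rests home beside the stop pillar (right panel 628,125), the lever is still raised (565,130), and the bystanders haven't moved. Going to the inner side of the lever.

```bash
python3 -m pendant '[[[-0.15,0,-0.05,0.011,0],[-0.154,-0.2,-0.05,0.011,0],[-0.154,-0.4,-0.05,0.011,0],[-0.154,-0.5,-0.03,0.011,0],[-0.154,-0.52,0.03,0.011,0],[-0.154,-0.535,0.048,0.011,0],[-0.154,-0.535,0.048,0.011,0]]]'; python3 lv.py
```

```text
time_s: 5.95
eef_pos: [510.3, -21.8, 150.6]
ee_rot: [-0.001, 0.983, 0.181, -0.001]
force: [0.2, -0.2, -0.2]
grip_width: 0.004
grip_force: 0.0
[510.32835336 -21.8203597  150.64283194] [ 0.1912192  -0.19826821 -0.15423242]
spin to align y with -u 0.0005233736422853286
pre [ 0.003  0.001 -0.217] [ 0.003  0.001 -0.007]
0.06 [ 0.003 -0.124 -0.007]
0.2 [ 0.004 -0.17   0.009]
0.4 [ 0.004 -0.232  0.042]
0.6 [ 0.004 -0.286  0.087]
0.8 [ 0.004 -0.33   0.141]
1.0 [ 0.004 -0.362  0.203]
1.15 [ 0.004 -0.378  0.254]
1.25 [ 0.005 -0.384  0.288]
1.309 [ 0.005 -0.386  0.309]
1.36 [ 0.005 -0.387  0.327]
up [ 0.003 -0.26  -0.466]
```

```bash
python3 -m pendant '[[[0.003,-0.07,-0.005,0,0],[0.003,-0.125,-0.005,0,0],[0.004,-0.17,0.01,0,0],[0.004,-0.2,0.025,0,0],[0.004,-0.23,0.042,0,0],[0.004,-0.26,0.065,0,0],[0.004,-0.285,0.087,0,0],[0.004,-0.31,0.114,0,0],[0.004,-0.33,0.14,0,0],[0.004,-0.345,0.17,0,0],[0.004,-0.362,0.2,0,0],[0.004,-0.362,0.2,0,0]]]'; python3 lv.py; python3 st.py g
```

```text
time_s: 7.15
eef_pos: [485.2, 46.5, 110.8]
ee_rot: [-0.0, 0.983, 0.181, -0.001]
force: [0.5, -0.6, 0.3]
grip_width: 0.003
grip_force: 0.0
[485.15707068  46.45999749 110.75281193] [ 0.49062387 -0.60639273  0.29909662]
spin to align y with -u 0.0005858770635227214
pre [-0.002  0.364 -0.417] [-0.001  0.365 -0.207]
0.06 [-0.001  0.24  -0.206]
0.2 [-0.001  0.194 -0.191]
0.4 [-0.001  0.132 -0.158]
0.6 [-0.001  0.078 -0.113]
0.8 [-0.     0.034 -0.059]
1.0 [-0.     0.001  0.004]
1.15 [-0.    -0.014  0.054]
1.25 [-0.    -0.021  0.088]
1.309 [-0.    -0.023  0.109]
1.36 [-0.    -0.023  0.127]
up [-0.001  0.104 -0.666]
strap theta -0.09080622150655508 209
lever elev 0.8943683105226916 joint 0.41463168947730833 762 [510.89774097  97.6494367  199.93467818] [4.56447682e+02 2.53198492e-02 1.00693239e+02]
[485.30766352  46.06610388 111.21328586] [ 0.03538815 -0.06449963  0.68179971] 7.25
```

View pics/g.png

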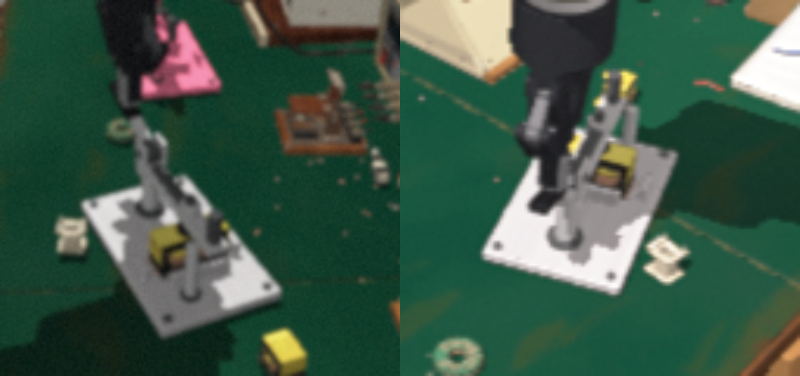

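The fingers have the lever partly down (right panel 545,200) and the strap is still home. Continue down to the end.

```bash
python3 -m pendant '[[[0,-0.008,0.03,0,0],[0,-0.014,0.054,0,0],[0,-0.02,0.075,0,0],[0,-0.022,0.095,0,0],[0,-0.023,0.108,0,0],[0,-0.023,0.108,0,0],[0,-0.023,0.108,0,0]]]'
```

```text
time_s: 7.95
eef_pos: [483.9, 50.0, 89.7]
ee_rot: [0.0, 0.983, 0.181, -0.0]
force: [0.2, -0.3, 0.0]
grip_width: -0.006
grip_force: 0.0
```

```bash
python3 -m pendant '[[[0,0,0.01,0,0],[0,0,0.015,0,0],[0,0,0.02,0,0],[0,0,0.02,0,0]]]'; python3 lv.py | head -1
```

```text
time_s: 8.35
eef_pos: [484.4, 50.1, 88.3]
ee_rot: [0.0, 0.983, 0.181, 0.001]
force: [-9.5, 0.9, 28.3]
grip_width: 0.002
grip_force: 14.0
[484.40469698  50.08808469  88.33605788] [-9.45494436  0.92155391 28.27233396]
```

Hard end stop felt (28 N). Retreat straight up and check.

```bash
python3 -m pendant '[[[0,0,-0.1,0,0],[0,0,-0.3,0,0],[0,0,-0.5,0,0],[0,0,-0.6,0,0],[0,0,-0.6,0,0],[0,0,-0.6,0,0]]]'
python3 - <<'E'
from h import *
grab('side');grab('scene');grab('wrist')
c=np.array([503.2,-1.2])
for n in('side','scene','wrist'):
    P,I=cloud(n);A=P.reshape(-1,3);g=I.reshape(-1,3);d=A[:,:2]-c;o=d@[-.355,.935];w=d@[.935,.355]
    k=(o>45)&(o<110)&(abs(w)<20)&(A[:,2]>60)&(A[:,2]<115)&(g.max(1)<110)
    if k.sum(): print(n,'grip z',np.median(A[k,2]),'elev',np.polyfit(o[k],A[k,2],1),o[k].max(),w[k].mean(),k.sum())
I=cloud('side')[1];W=cloud('wrist')[1]
cv2.imwrite('pics/i.png',np.hstack([cv2.resize(I[170:330,200:370],(400,376)),cv2.resize(W,(400,376))]))
E
```

```text
time_s: 8.95
eef_pos: [483.8, 50.1, 205.4]
ee_rot: [0.0, 0.983, 0.181, -0.0]
force: [-0.8, 0.1, -0.7]
grip_width: -0.002
grip_force: 0.0
side grip z 89.37626284824475 elev [-2.07157776e-02  9.04486050e+01] 92.47832658402623 -3.210584372928201 82
scene grip z 87.42035791543174 elev [-1.62637001e-02  8.85057917e+01] 97.89500122834188 -1.8477269776445688 95
wrist grip z 88.13533896285375 elev [-7.59815826e-03  8.84481722e+01] 93.90781172816561 1.4825884184985372 1244
```

View pics/i.png

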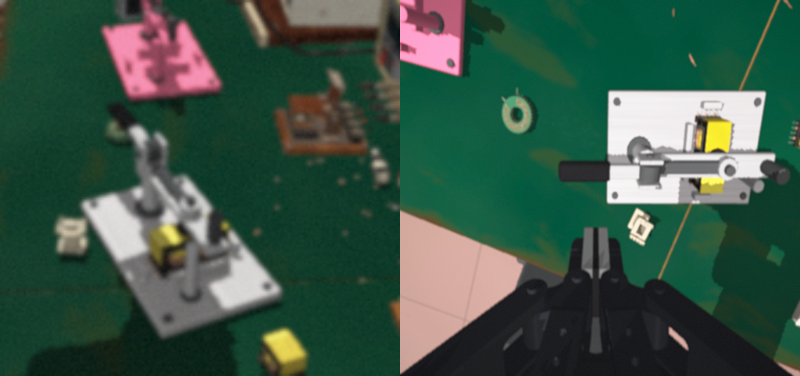

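The lever is level (slope ≈ -0.01, grip top z ≈ 88). The strap is closed over the transformer (wrist view 712,165), the bystanders are in place and the robot is clear.

```bash
python3 -c "
from rig import ctrl
print(ctrl.finish_job())"
```

```text
the job is handed in; nothing more can be done
None
```

I swung the strap home against its stop, pushed the cam lever down level to its end stop, and handed the job in with the robot clear; the rig gave no verdict, and I did not measure the pad force directly.

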